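# Cover and unlatch a slide cassette

## Task

Put the loose white cover on the blue slide cassette while it is still latched in its dock, setting it down (not dropping it) so that it sits level and fully seated in the mouth, and let go of it. Then pinch the cassette's two yellow side catches together with the fingers, lift it, cover and all, level out of the dock to about 10 cm above its place, and finish while still holding it there. Leave the cups and the tumbler standing where they are.

Things in the scene. Friction and masses are not known exactly. Their poses are not given: they have to be found in the camera images.
- dock: Grey base plate 130 x 104 x 8 mm, fixed to the worktop. Origin under its centre; x along its length, y across. Low aluminium guides (to 26 mm above the worktop) locate the cassette with 1 mm of play. Two steel keepers at y = +-35 to +-47 mm, 34 mm long, up to 32 mm high, have ledges that hold down the teeth of the catches.
- cassette: Blue open slide cassette, 88 (x) x 40 (y) x 46 (z) mm, walls 4 mm, mouth 80 x 32 mm; 0.18 kg. Origin at the centre of its underside, z up, rim at z = 46 mm. Starts in the dock, underside 8 mm above the worktop, axes along the dock's. Glass slides in it reach z = 30 mm. On its +y and -y sides stand the yellow spring catches that latch it.
- catch_left (a joint): How far the +y catch is pressed in towards the cassette, m: 0 sprung out, 0.006 at its stop. Its tooth clears the dock's ledge from about 0.0035 (with the play, 0.0045). The spring takes 2 N to start and 6 N to the stop; it springs out when released.
- catch_right (a joint): The same for the catch on the -y side.
- catch_left_pad (a point): Middle of the +y catch's grip face, (0, 32.5, 56) mm in the cassette's frame when sprung out, facing +y. The catch is an upright yellow blade 24 mm wide (x), 4 mm thick, up to z = 72 mm (26 mm above the rim), gripped from above; its face is free of the dock above z = 24 mm. The two faces are 65 mm apart sprung out, 53 mm at the stops.
- catch_right_pad (a point): The same on the -y catch, at (0, -32.5, 56) mm in the cassette's frame.
- cover: Loose white cover, 0.05 kg, flat on the worktop. Origin at the centre of its underside, z up. Plug 76 (x) x 27 (y) x 8 mm, edges rounded; plate 88 x 39 mm, z 8 to 13 mm; orange grip block 18 (x) x 24 (y) mm, z 13 to 37 mm: grip it across x, as the catches stand 28.5 mm either side in y. Seated: origin 38 mm above the cassette's, x along its x, either way round.
- red_cup: Specimen cup with a red screw cap, 52 x 52 x 64 mm, a bystander. Origin at the centre of its underside.
- white_cup: Specimen cup with a white screw cap, 52 x 52 x 64 mm, a bystander. Origin at the centre of its underside.
- tumbler: Steel tumbler, 63 x 63 x 81 mm, a bystander. Origin at the centre of its underside.
Mind the look-alikes: they are no part of the job. Leave any green look-alike of the cover alone. There is more than one size of the cassette; the job needs the larger.

How it is judged:
On the way:
1. the cover sits seated and level in the mouth of the docked cassette, and the fingers have let go of it (z of cover in the frame of cassette between 0.035 and 0.0405 m and horizontal distance between cover and cassette below 0.006 m and angle between the z axis of cover and the z axis of cassette, either way round below 0.06 rad and angle between the x axis of cover and the x axis of cassette, either way round below 0.15 rad and contact force between the fingers and cover below 0.05 N and z of cassette in the frame of dock below 0.012 m and value of joint each of catch_left, catch_right below 0.002 m), for 0.3 s.
At the end, for the whole second after the job is handed in: The cassette hangs still in the fingers, both catches in over 4.5 mm, 70 mm or more above its place, within 0.15 rad of level, clear of the dock; the cover is seated in it (2.5 mm in height, 8 mm sideways, 0.06 rad), not held by the fingers (z of cassette in the frame of dock above 0.078 m and angle between cassette's own z axis and vertical below 0.15 rad and value of joint each of catch_left, catch_right above 0.0045 m and contact force between the fingers and cassette above 2 N and contact force between cassette and dock below 0.05 N and linear speed of cassette below 0.03 m/s and z of cover in the frame of cassette between 0.035 and 0.0405 m and horizontal distance between cover and cassette below 0.008 m and angle between the z axis of cover and the z axis of cassette, either way round below 0.06 rad and contact force between the fingers and cover below 0.5 N); the arm keeps its last pose, push and grip.
It fails at once if the cover is dropped: it moves faster than 0.5 m/s with no finger on it and is not on the cassette (contact force between the fingers and cover below 0.01 N and contact force between cover and cassette below 0.01 N and linear speed of cover above 0.5 m/s).
It fails at once if a cup or the tumbler is pushed more than 30 mm away or knocked over (distance of any of red_cup, white_cup, tumbler from where it was at the start of the episode above 0.03 m or angle between any of red_cup, white_cup, tumbler's own z axis and vertical above 0.6 rad).
It also fails if it takes over 54 s, if anything falls off the work surface, if the arm or the gripper's body presses on something with over 40 N, if the wrist force passes 120 N, or if a joint passes its speed limit or range.

## Robot

A 6-joint arm with a two-finger parallel gripper is mounted at the origin on a cart in front of the work surface, level with it; the furniture and walls round the work are solid. World frame = base frame: x ahead of the robot, y to its left, z up, the work surface at z = 0. Lengths are in m, angles in rad, forces in N, time in s.
With the tool pointing down it reaches from about 0.275 to 0.825 m from the base axis. Payload 5.2 kg.
Tool frame: the origin (TCP) lies midway between the tips of the shut fingers; the grasp point (between the pads) lies 19 mm behind it; z points along the fingers, y is the direction in which the jaws open and shut (so a half turn about z gives the same grasp; the last joint's range is limited). The gripper opens to 93 mm and grips with 3 to 60 N. Pads are 15 mm wide; open, the fingers measure 128 mm over their backs; the gripper's body (75 mm by 188 mm) begins 65 mm behind the grasp point.
Start: joints at [1.098, 0.259, 1.535, -0, 1.348, -0.203], TCP at [0.147, 0.53, 0.219] pointing down, gripper open.
Joint ranges: [-3.14, 3.14], [-0.91, 2.08], [0.19, 2.58], [-1.22, 4.36], [0.22, 2.71], [-3.12, 3.12]. Speed limits (rad/s): [2.57, 2.57, 3.14, 3.14, 3.14, 3.14].

## Interface

Orientations are given as a rotation vector (axis times angle).
In Python, from rig import r gives the robot as it stands. The module is installed in compiled form; this text tells all that it offers.
- The arm moves only by the tool play_rows, never from a script. Its argument "steps" is a list of rows, each an object with "linear": the shift along the world's x, y, z each as a share of 0.5 m, from -1 to 1, a list of three; "angular": the turn, a rotation vector about the world's x, y, z each as a share of pi rad, from -1 to 1, a list of three; "grip": the opening in per cent of the stroke, from 0 (shut) to 100 (fully open). A call has 1 to 20 rows; each row is the pose to reach, as a shift and turn from the pose commanded when the call began, turning the shorter way round; what a row does not reach only later rows make up. A row lasts 1/8 s, in which the tool goes at most 62.5 mm and 10.7 degrees, less where a joint would pass 70% of its speed; a pose out of reach is approached as far as the arm can. A call with a number of a shift or a turn outside -1 to 1 is refused whole. A call with a gripper value outside its range is refused whole. The fingers move at their own pace and stop on an object; the grip force is fixed at half the most. Time passes only in rows, so rows that repeat a pose let the fingers close. It gives the time, the measured TCP pose, the force and the opening at its end, in the units of the state.
- r.get_state(): the state, without advancing time (a new reading comes with each control period).
- r.snapshot(name): name is "side" or "top" or "wrist"; returns a dict with "frame" (400x640x3 uint8, red, green, blue), "z_map" (400x640 float32, m along the optical axis (not along the pixel's ray), 0 where there is no reading), "mtx" (3x3 intrinsics, pixels), "xyz" and "rotation" of the camera in the world; the wrist camera has in their place "T_tool_cam" (4x4, takes a point from camera to tool coordinates, whose origin is the TCP and whose axes are the flange's). Camera axes: x right, y down, z forward; pixel columns grow to the right and rows downward; lengths in m; the calibration is good to about 2 mm. A picture is of the moment at which its call begins: read the wrist's pose just before it.
- r.close_job(): hands the job in, once; it reports no verdict.
The state is a dict: "t": time; "joints": joint angles; "dq": joint speeds; "joint_torque": joint torques, N m; "tool_pos": TCP position; "eef_rot": TCP orientation; "force": force on the tool from outside, world axes, zero at the start; "torque": the same for the moment, N m; "width": finger opening in m.
Only numpy, scipy, OpenCV 4.12 (cv2) and the standard library are available. Lean on these libraries where they do the work, as an engineer would, in place of code of your own. Each camera call takes 0.05 s, during which the arm holds its last target.

## Working session

There is one attempt and no reset: what is moved stays moved. The work goes in short steps, Python scripts to look and compute and a tool call to move; the robot and the scene stay as the last step left them, time stands still between calls to the robot, and variables do not carry over. Pictures are saved under pics/ and viewed, and the job is handed in when it is done.

Besides the shell and the picture viewer there is one more tool, called after ">>>" by a JSON object that holds its "fn" and its "kwargs", one argument or row to a line. play_rows: Moves the arm, as the interface text tells. Its arguments: {"type":"object","properties":{"steps":{"type":"array"}},"required":["steps"]}

```bash
mkdir -p pics
cat > h.py <<'E'
import numpy as np,cv2
from rig import r
def snap(n,f=None):
    s=r.get_state(); d=r.snapshot(n)
    if f: cv2.imwrite('pics/'+f+'.png',d['frame'][:,:,::-1])
    return s,d
def cam(s,d):
    if 'xyz' in d:
        R=np.array(d['rotation'],float)
        if R.shape!=(3,3): R=cv2.Rodrigues(R)[0]
        return R,np.array(d['xyz'],float)
    T=np.array(d['T_tool_cam']); Rt=cv2.Rodrigues(np.array(s['eef_rot'],float))[0]
    return Rt@T[:3,:3],Rt@T[:3,3]+np.array(s['tool_pos'])
def cloud(s,d):
    R,p=cam(s,d);K=np.array(d['mtx']);z=d['z_map']
    v,u=np.mgrid[:400,:640]
    P=np.stack([(u-K[0,2])/K[0,0]*z,(v-K[1,2])/K[1,1]*z,z],-1)
    W=P@R.T+p; W[z<=0]=np.nan
    return W
def ray(s,d,u,v,h):
    R,p=cam(s,d);K=np.array(d['mtx'])
    q=R@np.array([(u-K[0,2])/K[0,0],(v-K[1,2])/K[1,1],1]);return p+q*(h-p[2])/q[2]
E
python3 - <<'E'
from h import *
for n in('top','side','wrist'):
    s,d=snap(n,n+'0')
    print(n,cam(s,d)[1].round(3),np.array(d['mtx']).round(1).tolist(),(d['z_map']>0).mean())
print(s)
E
```

```text
top [0.347 0.005 1.536] [[495.5, 0.0, 320.9], [0.0, 495.5, 195.0], [0.0, 0.0, 1.0]] 0.99583984375
side [ 0.184 -0.863  0.678] [[391.5, 0.0, 321.9], [0.0, 391.5, 200.6], [0.0, 0.0, 1.0]] 0.99605078125
wrist [0.072 0.55  0.383] [[288.9, 0.0, 319.5], [0.0, 288.9, 199.2], [0.0, 0.0, 1.0]] 0.995984375
{'t': 0.1, 'joints': array([ 1.09818863e+00,  2.59278230e-01,  1.53596140e+00,  1.06872415e-05,
        1.34800572e+00, -2.02829136e-01]), 'dq': array([ 0.00017015, -0.00068354, -0.00299311, -0.00047751,  0.00062819,
       -0.00084999]), 'joint_torque': array([ 1.33775316e-03, -4.38209689e+01, -2.84645516e+01,  7.20803998e-02,
        3.62193107e-02, -5.72729550e-05]), 'tool_pos': array([0.14634683, 0.52966522, 0.21790139]), 'eef_rot': array([-4.22411861e-01, -3.11250133e+00,  2.44354140e-03]), 'force': array([-0.16847055, -0.57891957,  0.14370183]), 'torque': array([ 0.01896805, -0.04441008, -0.05231424]), 'width': 0.09287010505569374}
```

View pics/top0.png

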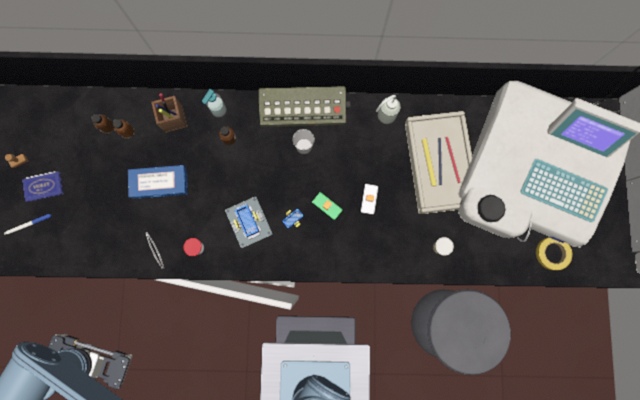

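View pics/side0.png

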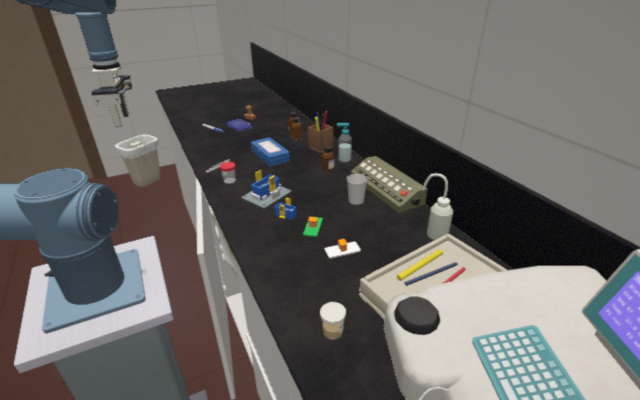

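View pics/wrist0.png

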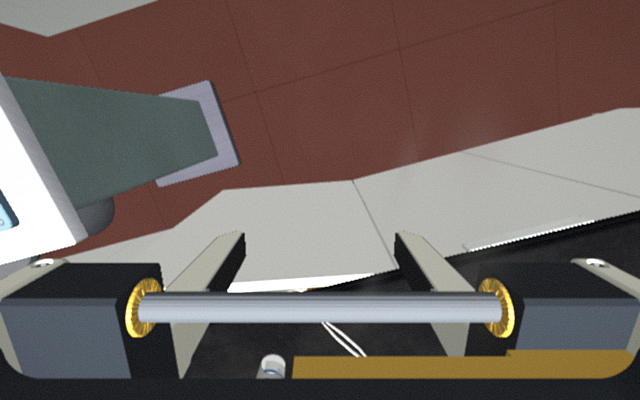

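The top view shows the white cover at (370,199) with the green look-alike at (327,206). The dock with the large cassette is at (248,221) and the small cassette at (292,217). The cups are at (193,247) and (444,246), the tumbler at (304,142). Next I'll measure them.

Run:
```python
from h import *
s,d=snap('top');W=cloud(s,d);hsv=cv2.cvtColor(d['frame'],cv2.COLOR_RGB2HSV)
big=cv2.resize(d['frame'][170:260,180:400],None,fx=3.6,fy=3.6,interpolation=cv2.INTER_NEAREST);cv2.imwrite('pics/crop.png',big[:,:,::-1])
def blobs(m,name,box):
    u0,v0,u1,v1=box
    mm=np.zeros_like(m);mm[v0:v1,u0:u1]=m[v0:v1,u0:u1]
    n,l,st,c=cv2.connectedComponentsWithStats(mm.astype(np.uint8))
    for i in range(1,n):
        if st[i,4]<6: continue
        P=W[l==i];pts=np.argwhere(l==i)[:,::-1].astype(np.float32)
        print(name,st[i,4],c[i].round(1),'mean',np.nanmean(P,0).round(4),'z5,95',np.nanpercentile(P[:,2],[5,95]).round(4),cv2.minAreaRect(pts))
H,S,V=[hsv[...,i].astype(int) for i in range(3)]
b=(180,150,460,265)
blobs((H<22)&(H>5)&(S>150)&(V>120),'orange',b)
blobs((H>=20)&(H<35)&(S>120)&(V>100),'yellow',b)
blobs((S<40)&(V>190),'white',b)
blobs((H>100)&(H<125)&(S>120)&(V>60),'blue',b)
blobs((S<60)&(V>90)&(V<=190),'grey',b)
blobs(((H<8)|(H>172))&(S>150)&(V>100),'red',b)
```

```text
yellow 14 [426.1 155.4] mean [ 0.7238 -0.326   0.0626] z5,95 [0.0577 0.0677] ((426.1923522949219, 155.46153259277344), (11.178619384765625, 0.9805806875228882), 78.69007110595703)
yellow 7 [286.9 212.9] mean [0.5416 0.0966 0.0288] z5,95 [0.0037 0.05  ] ((287.1000061035156, 212.80001831054688), (1.7888542413711548, 3.130495071411133), 26.56505012512207)
yellow 6 [296.2 225.5] mean [0.5058 0.068  0.0049] z5,95 [-0.0007  0.0124] ((296.2500305175781, 225.75003051757812), (2.8284268379211426, 2.1213202476501465), 45.0)
white 1767 [436.4 181.4] mean [ 0.6466 -0.3597  0.0476] z5,95 [0.0409 0.057 ] ((437.5439147949219, 177.95008850097656), (62.76607894897461, 40.5492057800293), 81.17961883544922)
white 106 [456.9 158.7] mean [ 0.7195 -0.425   0.0465] z5,95 [0.0403 0.0524] ((455.5, 162.5), (25.0, 7.0), 90.0)
white 321 [369.  198.8] mean [ 0.5931 -0.1566  0.0137] z5,95 [0.0023 0.0208] ((369.1271667480469, 198.67340087890625), (12.924861907958984, 28.358667373657227), 8.746161460876465)
white 9 [249.9 207.6] mean [0.5565 0.2113 0.0213] z5,95 [0.0104 0.0291] ((250.0, 207.5), (3.0, 2.0), 90.0)
wh
[... 3325 characters left out ...]
248.32693481445312), (3.3339743614196777, 10.198039054870605), 11.309932708740234)
grey 7 [450.1 252.4] mean [ 0.4327 -0.409   0.0032] z5,95 [-0.0008  0.0091] ((450.25006103515625, 252.25003051757812), (0.7071067094802856, 5.656853675842285), 45.0)
red 21 [192.4 239.7] mean [0.451  0.3709 0.0644] z5,95 [0.0606 0.069 ] ((192.13197326660156, 240.15228271484375), (14.106916427612305, 4.702305316925049), 4.085616588592529)
red 6 [183.7 245.8] mean [0.4324 0.3958 0.0636] z5,95 [0.0604 0.0689] ((183.5, 245.5), (3.0, 1.0), 90.0)
red 49 [192.3 252.4] mean [0.4143 0.373  0.0477] z5,95 [0.0002 0.0687] ((192.33847045898438, 251.70773315429688), (7.442083835601807, 16.37258529663086), 82.87498474121094)
```

View pics/crop.png

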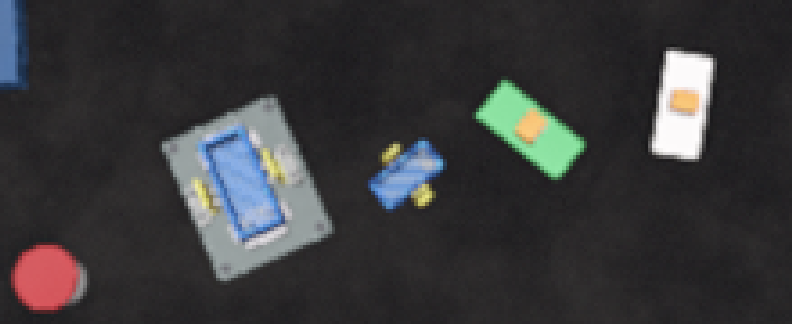

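Run:
```python
from h import *
s,d=snap('wrist');print(np.array(d['T_tool_cam']).round(4).tolist())
K=d['mtx'];T=np.array(d['T_tool_cam'])
for h in(0,.05,.1,.15,.2):
    p=np.linalg.inv(T)@[0,0,h,1]; print(h,(K@p[:3]/p[2])[:2])
R=cv2.Rodrigues(np.array(s['eef_rot']))[0];print(R.round(3))
```

```text
[[-0.0003, -0.961, -0.2764, 0.0774], [1.0, -0.0002, -0.0004, -0.0003], [0.0003, -0.2764, 0.961, -0.1654], [0.0, 0.0, 0.0, 1.0]]
0 [320.02974799 245.05892297]
0.05 [319.93021147 217.91446649]
0.1 [319.86527809 200.20658254]
0.15 [319.8195756  187.74312254]
0.2 [319.78566268 178.49478107]
[[-0.964  0.267 -0.001]
 [ 0.267  0.964 -0.001]
 [ 0.    -0.001 -1.   ]]
```

>>> {"fn": "play_rows", "kwargs": {
  "steps": [
    {"linear":[0.44,-0.8,0.12],"angular":[0,0,-0.26],"grip":100},
    {"linear":[0.44,-0.8,0.12],"angular":[0,0,-0.26],"grip":100},
    {"linear":[0.44,-0.8,0.12],"angular":[0,0,-0.26],"grip":100},
    {"linear":[0.44,-0.8,0.12],"angular":[0,0,-0.26],"grip":100},
    {"linear":[0.44,-0.8,0.12],"angular":[0,0,-0.26],"grip":100},
    {"linear":[0.44,-0.8,0.12],"angular":[0,0,-0.26],"grip":100},
    {"linear":[0.44,-0.8,0.12],"angular":[0,0,-0.26],"grip":100},
    {"linear":[0.44,-0.8,0.12],"angular":[0,0,-0.26],"grip":100}
  ]
}}

```text
t: 1.25
tool_pos: [0.368, 0.1272, 0.2792]
eef_rot: [1.629, 2.684, 0.0]
force: [0.0, 0.0, -0.6]
width: 0.0928
```

>>> {"fn": "play_rows", "kwargs": {
  "steps": [
    {"linear":[0.45,-0.568,-0.2],"angular":[0,0,-0.2],"grip":100},
    {"linear":[0.45,-0.568,-0.2],"angular":[0,0,-0.2],"grip":100},
    {"linear":[0.45,-0.568,-0.2],"angular":[0,0,-0.2],"grip":100},
    {"linear":[0.45,-0.568,-0.2],"angular":[0,0,-0.2],"grip":100},
    {"linear":[0.45,-0.568,-0.2],"angular":[0,0,-0.2],"grip":100},
    {"linear":[0.45,-0.568,-0.2],"angular":[0,0,-0.2],"grip":100},
    {"linear":[0.45,-0.568,-0.2],"angular":[0,0,-0.2],"grip":100},
    {"linear":[0.45,-0.568,-0.2],"angular":[0,0,-0.2],"grip":100},
    {"linear":[0.45,-0.568,-0.2],"angular":[0,0,-0.2],"grip":100}
  ]
}}

```text
t: 2.38
tool_pos: [0.5912, -0.1527, 0.1796]
eef_rot: [2.374, 2.057, 0.001]
force: [0.3, 0.4, 0.4]
width: 0.093
```

```bash
cat > m.py <<'E'
from h import *
def rects(mask,h,s,d,name,amin=100):
    n,l,st,c=cv2.connectedComponentsWithStats(mask.astype(np.uint8))
    for i in range(1,n):
        if st[i,4]<amin: continue
        v,u=np.nonzero(l==i)
        P=np.array([ray(s,d,a,b,h) for a,b in zip(u,v)])[:,:2] if st[i,4]<40000 else None
        if P is None: continue
        cc,sz,an=cv2.minAreaRect((P*1000).astype(np.float32))
        print(name,st[i,4],c[i].round(0),'centre mm',np.round(cc,1),'size',np.round(sz,1),'ang',round(an,1),'mean',(P.mean(0)*1000).round(1))
def hsv(d):
    x=cv2.cvtColor(d['frame'],cv2.COLOR_RGB2HSV).astype(int);return x[...,0],x[...,1],x[...,2]
E
python3 - <<'E'
from m import *
s,d=snap('wrist','w1');print(s['tool_pos'],s['eef_rot'])
H,S,V=hsv(d);W=cloud(s,d)
o=(H>4)&(H<25)&(S>110)&(V>120)
w=(S<50)&(V>170)
rects(o&(abs(W[...,2]-.037)<.005),.037,s,d,'otop')
rects((w|o)&(np.hypot(W[...,0]-.593,W[...,1]+.157)<.07)&(W[...,2]>.008)&(W[...,2]<.018),.013,s,d,'plate')
E
```

```text
[ 0.59117261 -0.15265333  0.17963755] [2.37393655e+00 2.05667148e+00 8.15315385e-04]
plate 2001 [321. 186.] centre mm [ 591.8 -157.2] size [38.9 87.5] ang 81.8 mean [ 591.7 -156. ]
```

View pics/w1.png

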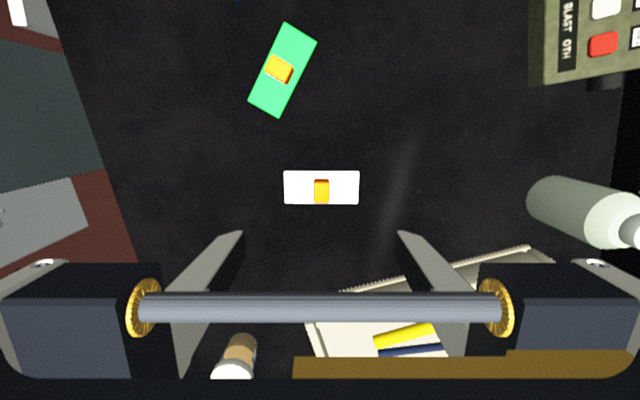

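>>> {"fn": "play_rows", "kwargs": {
  "steps": [
    {"linear":[0.001,-0.009,-0.1],"angular":[0,0,0],"grip":100},
    {"linear":[0.001,-0.009,-0.18],"angular":[0,0,0],"grip":100},
    {"linear":[0.001,-0.009,-0.18],"angular":[0,0,0],"grip":100}
  ]
}}

```text
t: 2.8
tool_pos: [0.5896, -0.1564, 0.0867]
eef_rot: [-2.37, -2.054, 0.004]
force: [0.1, 0.2, 0.1]
width: 0.0937
```

Run:
```python
from m import *
s,d=snap('wrist','w2');print(s['tool_pos'],s['eef_rot'],s['force'])
H,S,V=hsv(d);W=cloud(s,d)
o=(H>4)&(H<25)&(S>110)&(V>120)
w=(S<50)&(V>170)
n=np.hypot(W[...,0]-.593,W[...,1]+.157)<.07
rects(o&n&(W[...,2]>.03),.037,s,d,'otop')
rects((w|o)&n&(W[...,2]>.008)&(W[...,2]<.018),.013,s,d,'plate')
```

```text
[ 0.58963014 -0.15639862  0.08667422] [-2.37042564 -2.05356225  0.00368812] [0.0951128  0.19202646 0.05260537]
otop 741 [141. 306.] centre mm [ 422.5 -218. ] size [64.8 25.9] ang 64.5 mean [ 423.5 -215.7]
otop 734 [497. 306.] centre mm [ 728.8 -260.6] size [23.7 64.5] ang 9.0 mean [ 729.1 -258.2]
otop 7479 [465. 366.] centre mm [ 695.1 -316. ] size [ 30.9 307.9] ang 82.2 mean [ 701.  -319.1]
plate 3561 [323. 207.] centre mm [ 592.  -156.8] size [39.3 87.3] ang 81.7 mean [ 592.  -155.6]
```

View pics/w2.png

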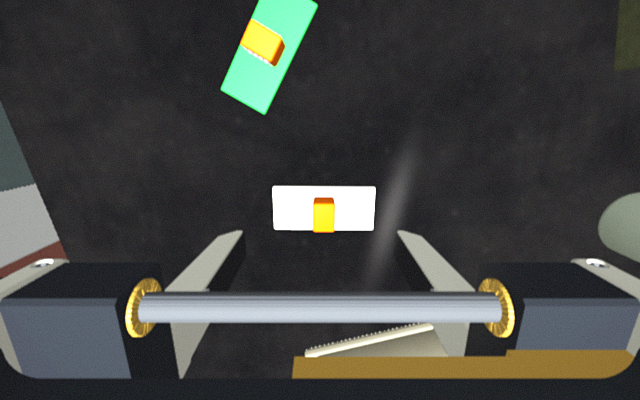

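>>> {"fn": "play_rows", "kwargs": {
  "steps": [
    {"linear":[0,0,-0.06],"angular":[0,0,0],"grip":100},
    {"linear":[0,0,-0.11],"angular":[0,0,0],"grip":100},
    {"linear":[0,0,-0.11],"angular":[0,0,0],"grip":100}
  ]
}}

```text
t: 3.22
tool_pos: [0.5922, -0.158, 0.0346]
eef_rot: [2.375, 2.056, 0.0]
force: [0.2, 0.4, 0.0]
width: 0.0929
```

Run:
```python
from m import *
s,d=snap('wrist','w3');print(s['tool_pos'],s['eef_rot'],s['force'])
H,S,V=hsv(d);W=cloud(s,d)
w=((S<50)&(V>170))|((H>4)&(H<25)&(S>110)&(V>120))
n=np.hypot(W[...,0]-.593,W[...,1]+.157)<.07
rects(w&n&(W[...,2]>.008)&(W[...,2]<.018),.013,s,d,'plate')
```

```text
[ 0.5921959  -0.15803119  0.03460794] [2.37498252e+00 2.05631924e+00 5.78129203e-05] [0.15343054 0.43808463 0.03363309]
plate 5443 [319. 226.] centre mm [ 592.1 -156.5] size [38.7 87.3] ang 81.8 mean [ 592.1 -154.9]
```

View pics/w3.png

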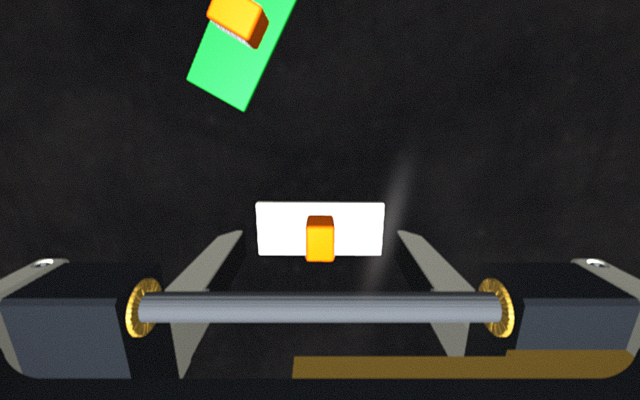

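>>> {"fn": "play_rows", "kwargs": {
  "steps": [
    {"linear":[0,0.003,-0.034],"angular":[0,0,0],"grip":100},
    {"linear":[0,0.003,-0.034],"angular":[0,0,0],"grip":100},
    {"linear":[0,0.003,-0.034],"angular":[0,0,0],"grip":50},
    {"linear":[0,0.003,-0.034],"angular":[0,0,0],"grip":5},
    {"linear":[0,0.003,-0.034],"angular":[0,0,0],"grip":5},
    {"linear":[0,0.003,-0.034],"angular":[0,0,0],"grip":5},
    {"linear":[0,0.003,-0.034],"angular":[0,0,0],"grip":5},
    {"linear":[0,0.003,-0.034],"angular":[0,0,0],"grip":5}
  ]
}}

```text
t: 4.28
tool_pos: [0.5921, -0.1569, 0.0166]
eef_rot: [2.376, 2.056, -0.0]
force: [0.6, 0.2, 0.1]
width: 0.0375
```

>>> {"fn": "play_rows", "kwargs": {
  "steps": [
    {"linear":[0,0,0],"angular":[0,0,0],"grip":5},
    {"linear":[0,0,0],"angular":[0,0,0],"grip":5},
    {"linear":[0,0,0],"angular":[0,0,0],"grip":5},
    {"linear":[0,0,0],"angular":[0,0,0],"grip":5}
  ]
}}

```text
t: 4.78
tool_pos: [0.5921, -0.1569, 0.0166]
eef_rot: [2.376, 2.056, 0.0]
force: [-0.0, -0.8, -0.5]
width: 0.0179
```

>>> {"fn": "play_rows", "kwargs": {
  "steps": [
    {"linear":[0,0,0.05],"angular":[0,0,0],"grip":5},
    {"linear":[0,0,0.15],"angular":[0,0,0],"grip":5},
    {"linear":[0,0,0.25],"angular":[0,0,0],"grip":5},
    {"linear":[0,0.08,0.37],"angular":[0,0,0.04],"grip":5},
    {"linear":[-0.03,0.18,0.37],"angular":[0,0,0.08],"grip":5},
    {"linear":[-0.05,0.28,0.37],"angular":[0,0,0.12],"grip":5},
    {"linear":[-0.07,0.38,0.37],"angular":[0,0,0.158],"grip":5},
    {"linear":[-0.08,0.48,0.37],"angular":[0,0,0.158],"grip":5},
    {"linear":[-0.094,0.55,0.37],"angular":[0,0,0.158],"grip":5},
    {"linear":[-0.094,0.55,0.37],"angular":[0,0,0.158],"grip":5},
    {"linear":[-0.094,0.55,0.37],"angular":[0,0,0.158],"grip":5}
  ]
}}

```text
t: 6.15
tool_pos: [0.5451, 0.1178, 0.2016]
eef_rot: [1.797, 2.576, -0.001]
force: [0.1, 0.5, -1.1]
width: 0.0174
```

Run:
```python
from m import *
s,d=snap('wrist','w4');print(s['tool_pos'],s['eef_rot'],s['force'],s['width'])
W=cloud(s,d);np.save('w4.npy',W)
H,S,V=hsv(d)
n=np.hypot(W[...,0]-.511,W[...,1]-.213)<.09
rects(n&(H>100)&(H<125)&(S>110)&(abs(W[...,2]-.054)<.004),.054,s,d,'rim')
rects(n&(H>18)&(H<36)&(S>110)&(W[...,2]>.072),.080,s,d,'catchtop',20)
print(np.nanmax(W[n][:,2]))
```

```text
[0.54510573 0.1177552  0.20159685] [ 1.79708566e+00  2.57645095e+00 -7.06436009e-04] [ 0.12886295  0.474905   -1.13255022] 0.017411489189615322
rim 293 [325.  76.] centre mm [513.2 218.8] size [85.5 34.4] ang 27.5 mean [510.  227.7]
rim 161 [326. 108.] centre mm [520.5 200.3] size [86.3  6.3] ang 26.1 mean [521.1 199.1]
catchtop 162 [321.  51.] centre mm [500.3 242.9] size [22.9  5.2] ang 25.6 mean [500.2 242.9]
catchtop 111 [327. 120.] centre mm [526.1 188.5] size [23.2  4.2] ang 25.7 mean [525.9 188.5]
catchtop 368 [281. 308.] centre mm [550.9 -27. ] size [11.2 80.3] ang 17.1 mean [550.3 -26.8]
catchtop 350 [358. 308.] centre mm [633.2   3.3] size [11.1 80.3] ang 23.3 mean [633.5   3.6]
catchtop 8339 [322. 366.] centre mm [607.1 -91.5] size [453.   44.7] ang 20.3 mean [623.8 -89.3]
0.324039461802571
```

View pics/w4.png

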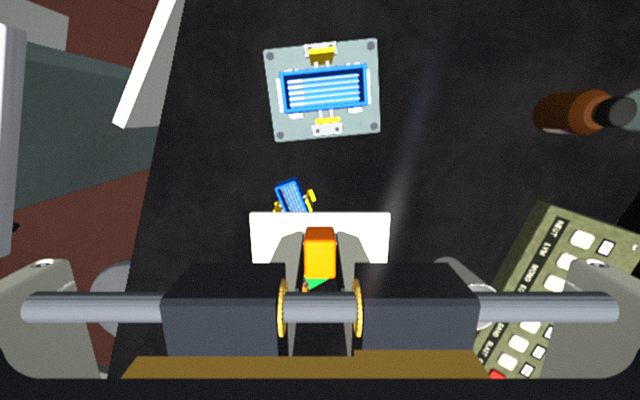

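>>> {"fn": "play_rows", "kwargs": {
  "steps": [
    {"linear":[0,0.06,-0.1],"angular":[0,0,0.03],"grip":5},
    {"linear":[0,0.06,-0.1],"angular":[0,0,0.03],"grip":5},
    {"linear":[0,0.06,-0.1],"angular":[0,0,0.03],"grip":5},
    {"linear":[0,0.06,-0.1],"angular":[0,0,0.03],"grip":5}
  ]
}}

```text
t: 6.7
tool_pos: [0.5465, 0.1471, 0.1533]
eef_rot: [1.676, 2.654, 0.002]
force: [-0.3, 0.0, -0.1]
width: 0.0176
```

```bash
cat > c.py <<'E'
from m import *
import sys
s,d=snap('wrist',sys.argv[1]);print(s['tool_pos'],s['eef_rot'],s['force'],s['width'])
e=s['eef_rot'];print('tool y',(2*np.degrees(np.arctan2(e[1],e[0]))-90))
W=cloud(s,d)
H,S,V=hsv(d)
n=np.hypot(W[...,0]-.513,W[...,1]-.216)<.06
rects(n&(H>100)&(H<125)&(S>110)&(abs(W[...,2]-.054)<.005),.054,s,d,'rim')
rects(n&(H>18)&(H<36)&(S>110)&(W[...,2]>.072),.080,s,d,'catchtop',20)
E
python3 c.py w5
```

```text
[0.54645749 0.1470571  0.15326477] [1.67564006e+00 2.65441031e+00 2.21016778e-03] [-0.3499282   0.04268831 -0.14608076] 0.017559220663276174
tool y 25.474316966735586
rim 311 [315. 106.] centre mm [512.9 216.3] size [81.1 33. ] ang 25.5 mean [506.3 222.4]
catchtop 177 [319.  75.] centre mm [499.9 243. ] size [23.   3.5] ang 25.5 mean [500.2 243.2]
catchtop 128 [319. 154.] centre mm [525.8 189.6] size [22.2  4.1] ang 25.4 mean [525.5 189.2]
catchtop 336 [281. 307.] centre mm [556.6  39.3] size [ 9.  66.9] ang 21.2 mean [556.1  40.2]
catchtop 330 [358. 307.] centre mm [622.8  70.7] size [ 9.1 66.9] ang 28.8 mean [622.7  71.6]
catchtop 5159 [326. 366.] centre mm [620.1  -4.2] size [238.4  37.2] ang 25.4 mean [625.9  -5.2]
```

View pics/w5.png

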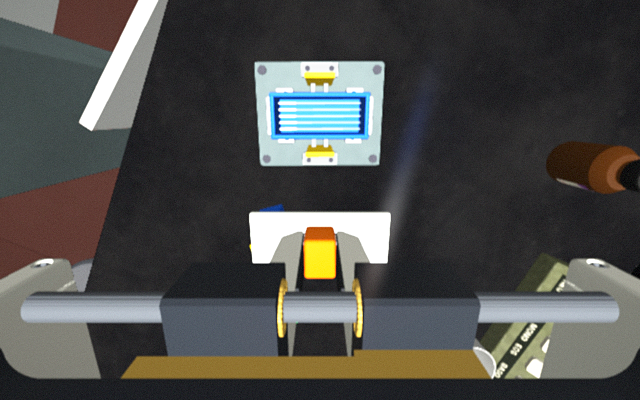

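>>> {"fn": "play_rows", "kwargs": {
  "steps": [
    {"linear":[-0.032,0.068,0],"angular":[0,0,0],"grip":5},
    {"linear":[-0.064,0.136,0],"angular":[0,0,0],"grip":5},
    {"linear":[-0.064,0.136,0],"angular":[0,0,0],"grip":5},
    {"linear":[-0.064,0.136,0],"angular":[0,0,0],"grip":5},
    {"linear":[-0.064,0.136,0],"angular":[0,0,0],"grip":5}
  ]
}}

```text
t: 7.38
tool_pos: [0.5138, 0.2152, 0.152]
eef_rot: [1.676, 2.656, 0.0]
force: [-0.4, 0.1, -0.5]
width: 0.018
```

```bash
python3 c.py w6
python3 - <<'E'
from m import *
s,d=snap('side','s6');W=cloud(s,d)
cv2.imwrite('pics/s6c.png',cv2.resize(d['frame'][100:260,180:380],None,fx=4,fy=3.75)[:,:,::-1]);print(s['tool_pos'])
E
```

```text
[0.51383893 0.21516165 0.15200598] [1.67571514e+00 2.65639087e+00 4.79836267e-04] [-0.37906992  0.05821315 -0.52348981] 0.01799994846732004
tool y 25.51057379595558
rim 517 [318. 187.] centre mm [511.  220.8] size [86.6 34.2] ang 25.5 mean [506.3 225.5]
catchtop 185 [320. 171.] centre mm [499.2 244.7] size [22.5  5.1] ang 25.5 mean [499.3 244.6]
catchtop 1101 [320. 259.] centre mm [534.2 171.3] size [26.9 36.3] ang 25.5 mean [534.1 171.5]
catchtop 363 [281. 308.] centre mm [523.9 108.5] size [ 9.2 66.4] ang 22.4 mean [523.4 108.6]
catchtop 351 [358. 308.] centre mm [589.4 139.7] size [ 9.2 66.4] ang 28.5 mean [589.8 139.8]
catchtop 8641 [317. 366.] centre mm [571.9  58.1] size [384.2  37. ] ang 25.5 mean [583.7  60.2]
[0.51374329 0.21517661 0.1518783 ]
```

View pics/s6c.png

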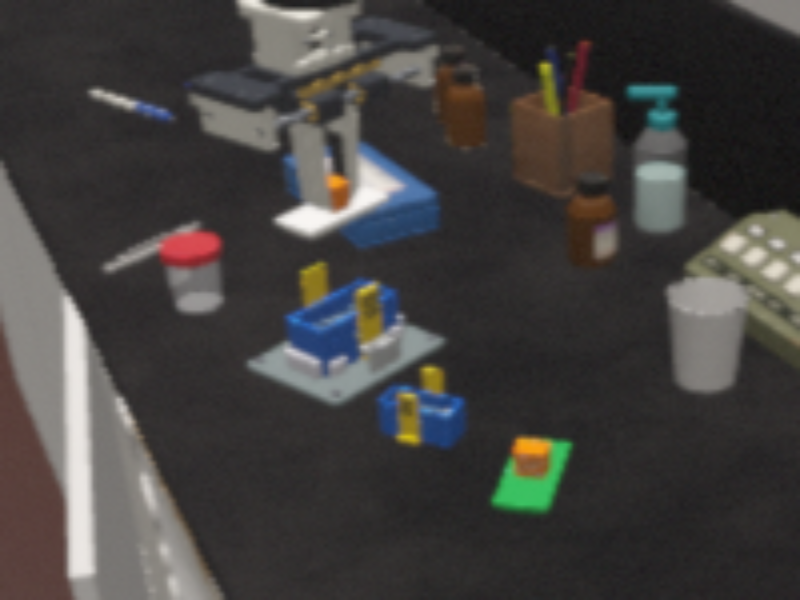

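View pics/w6.png

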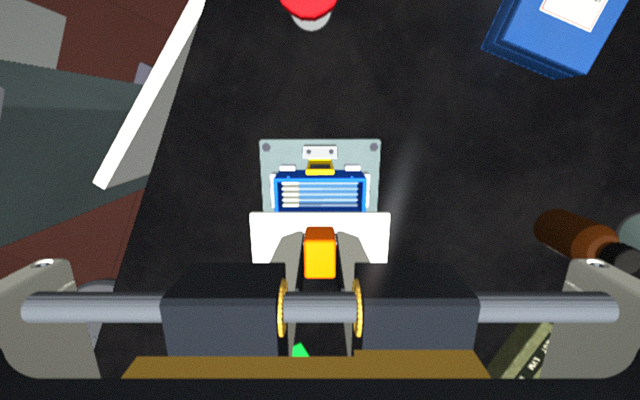

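>>> {"fn": "play_rows", "kwargs": {
  "steps": [
    {"linear":[-0.0014,0.0014,-0.05],"angular":[0,0,0],"grip":5},
    {"linear":[-0.0014,0.0014,-0.1],"angular":[0,0,0],"grip":5},
    {"linear":[-0.0014,0.0014,-0.144],"angular":[0,0,0],"grip":5},
    {"linear":[-0.0014,0.0014,-0.144],"angular":[0,0,0],"grip":5},
    {"linear":[-0.0014,0.0014,-0.144],"angular":[0,0,0],"grip":5}
  ]
}}

```text
t: 8.1
tool_pos: [0.5131, 0.2166, 0.0804]
eef_rot: [1.675, 2.657, 0.001]
force: [0.6, 0.5, 0.4]
width: 0.0179
```

```bash
python3 c.py w7
```

```text
[0.51311644 0.21663837 0.08037761] [1.67480885e+00 2.65707529e+00 1.04249252e-03] [0.59728648 0.52732365 0.42138848] 0.01789967886685025
tool y 25.551862147640634
rim 795 [318. 204.] centre mm [505.3 232.4] size [86.3  8.7] ang 25.5 mean [503.6 232.6]
catchtop 378 [320. 196.] centre mm [499.1 244.9] size [23.3  5.6] ang 25.5 mean [499.2 244.9]
catchtop 1468 [319. 265.] centre mm [519.1 203. ] size [24.2 34.2] ang 25.5 mean [519.  203.1]
catchtop 358 [281. 308.] centre mm [510.1 163.1] size [ 6.4 46.4] ang 22.5 mean [509.6 163.2]
catchtop 357 [358. 308.] centre mm [555.8 185. ] size [ 6.4 46.3] ang 28.6 mean [556.  185.1]
catchtop 8651 [317. 366.] centre mm [543.5 128. ] size [268.1  25.8] ang 25.5 mean [551.9 129.5]
```

View pics/w7.png

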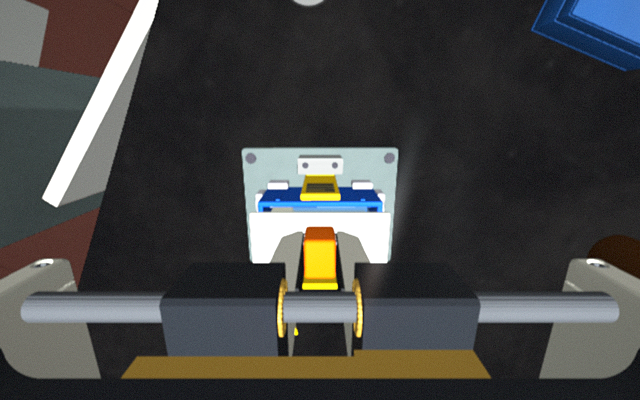

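Run:
```python
from m import *
s,d=snap('wrist');print(s['tool_pos'])
f=d['frame'];
for name,cs in(('catch',slice(308,333)),('wall',slice(270,296)),('wallR',slice(345,372))):
    print(name)
    for v in range(174,216): print(v,f[v,cs].mean(0).round(0).astype(int), end=' | ')
    print()
p=s['tool_pos'];a=np.radians(115.5);ax=np.array([np.cos(a),np.sin(a)]);
for v,h in((199,.08),(200,.08),(193,.08),(194,.08),(188,.054),(206,.054),(211.5,.0768),(212,.0768)):
    q=ray(s,d,319.5,v,h); print(v,h,((q-p)[:2]@ax*1000).round(2))
```

```text
[0.51333381 0.21675315 0.08071239]
catch
174 [253 254 152] | 175 [244 241  55] | 176 [187 163  11] | 177 [164 134  12] | 178 [166 137  11] | 179 [168 139  13] | 180 [171 140  14] | 181 [168 138  11] | 182 [145 119  19] | 183 [91 78 40] | 184 [56 55 48] | 185 [67 64 45] | 186 [73 71 51] | 187 [59 56 42] | 188 [60 57 42] | 189 [56 53 41] | 190 [58 56 42] | 191 [81 71 40] | 192 [149 124  35] | 193 [237 205  17] | 194 [255 255  38] | 195 [255 255  72] | 196 [255 255  86] | 197 [255 255  69] | 198 [255 255  44] | 199 [255 255  47] | 200 [197 182 115] | 201 [ 39  94 238] | 202 [ 42 156 255] | 203 [ 64 188 255] | 204 [ 57 182 255] | 205 [ 54 170 255] | 206 [ 82 168 254] | 207 [114 179 245] | 208 [111 176 238] | 209 [114 173 231] | 210 [123 169 207] | 211 [134 164 185] | 212 [193 200 195] | 213 [255 255 254] | 214 [255 255 255] | 215 [255 255 255] | 
wall
174 [185 208 208] | 175 [185 209 208] | 176 [185 208 208] | 177 [185 208 207] | 178 [184 207 206] | 179 [176 196 196] | 180 [159 171 174] | 181 [154 162 166] | 182 [183 190 196] | 183 [223 230 232] | 184 [228 235 234] | 185 [229 235 235] | 
[... 874 characters left out ...]
5 212 226] | 188 [188 199 220] | 189 [ 94 110 154] | 190 [ 10  45 119] | 191 [ 14  52 126] | 192 [ 18  55 128] | 193 [ 18  54 127] | 194 [ 17  54 128] | 195 [ 18  56 129] | 196 [ 17  54 128] | 197 [ 18  56 129] | 198 [ 18  58 136] | 199 [ 19  64 142] | 200 [ 23  71 161] | 201 [ 31 106 239] | 202 [ 55 165 255] | 203 [ 70 193 255] | 204 [ 60 185 255] | 205 [ 53 169 255] | 206 [ 72 153 254] | 207 [ 94 146 220] | 208 [ 94 150 209] | 209 [ 98 152 209] | 210 [108 151 193] | 211 [121 149 172] | 212 [186 193 188] | 213 [255 255 254] | 214 [255 255 255] | 215 [255 255 255] | 
199 0.08 29.32
200 0.08 28.7
193 0.08 33.04
194 0.08 32.42
188 0.054 29.66
206 0.054 16.75
211.5 0.0768 20.37
212 0.0768 20.04
```

>>> {"fn": "play_rows", "kwargs": {
  "steps": [
    {"linear":[0,0,-0.012],"angular":[0,0,0],"grip":5},
    {"linear":[0,0,-0.018],"angular":[0,0,0],"grip":5},
    {"linear":[0,0,-0.022],"angular":[0,0,0],"grip":5},
    {"linear":[0,0,-0.025],"angular":[0,0,0],"grip":5},
    {"linear":[0,0,-0.025],"angular":[0,0,0],"grip":5}
  ]
}}

```text
t: 8.82
tool_pos: [0.5123, 0.2168, 0.067]
eef_rot: [-1.674, -2.658, 0.0]
force: [0.9, -0.0, -1.5]
width: 0.0178
```

>>> {"fn": "play_rows", "kwargs": {
  "steps": [
    {"linear":[0,0,-0.003],"angular":[0,0,0],"grip":5},
    {"linear":[0,0,-0.006],"angular":[0,0,0],"grip":5},
    {"linear":[0,0,-0.009],"angular":[0,0,0],"grip":5},
    {"linear":[0,0,-0.009],"angular":[0,0,0],"grip":5}
  ]
}}

```text
t: 9.32
tool_pos: [0.5124, 0.2168, 0.0626]
eef_rot: [-1.675, -2.658, -0.0]
force: [-0.3, 0.1, -0.4]
width: 0.0177
```

>>> {"fn": "play_rows", "kwargs": {
  "steps": [
    {"linear":[0,0,-0.001],"angular":[0,0,0],"grip":5},
    {"linear":[0,0,-0.002],"angular":[0,0,0],"grip":5},
    {"linear":[0,0,-0.002],"angular":[0,0,0],"grip":5}
  ]
}}

```text
t: 9.7
tool_pos: [0.5124, 0.2168, 0.0626]
eef_rot: [1.674, 2.658, 0.0]
force: [-2.6, -1.1, 8.1]
width: 0.0179
```

>>> {"fn": "play_rows", "kwargs": {
  "steps": [
    {"linear":[0,0,0.001],"angular":[0,0,0],"grip":5},
    {"linear":[0,0,0.001],"angular":[0,0,0],"grip":25},
    {"linear":[0,0,0.001],"angular":[0,0,0],"grip":45},
    {"linear":[0,0,0.001],"angular":[0,0,0],"grip":45},
    {"linear":[0,0,0.001],"angular":[0,0,0],"grip":45},
    {"linear":[0,0,0.03],"angular":[0,0,0],"grip":45},
    {"linear":[0,0,0.08],"angular":[0,0,0],"grip":45},
    {"linear":[0,0,0.16],"angular":[0,0,0],"grip":100},
    {"linear":[0,0,0.2],"angular":[0,0,0],"grip":100},
    {"linear":[0,0,0.2],"angular":[0,0,0],"grip":100},
    {"linear":[0,0,0.2],"angular":[0,0,0],"grip":100}
  ]
}}

```text
t: 11.08
tool_pos: [0.5119, 0.2167, 0.1612]
eef_rot: [-1.674, -2.658, 0.001]
force: [-0.0, 0.2, -0.3]
width: 0.077
```

Run:
```python
from m import *
s,d=snap('wrist','w8');print(s['tool_pos'],s['eef_rot'],s['force'],s['width'],s['joints'].round(2))
W=cloud(s,d);H,S,V=hsv(d)
n=np.hypot(W[...,0]-.513,W[...,1]-.216)<.06
rects(n&(S<50)&(V>150)&(abs(W[...,2]-.059)<.006),.059,s,d,'plate')
rects(n&(H>18)&(H<36)&(S>110)&(W[...,2]>.074),.080,s,d,'catchtop',20)
m=n&(S<50)&(V>150)&(abs(W[...,2]-.059)<.006)
A=np.c_[W[m][:,:2]-[.513,.216],np.ones(m.sum())];print('plane',np.linalg.lstsq(A,W[m][:,2],rcond=None)[0])
s,d=snap('side');cv2.imwrite('pics/s8c.png',cv2.resize(d['frame'][150:230,220:320],None,fx=8,fy=7.5)[:,:,::-1])
```

```text
[0.5118534  0.21671074 0.16118808] [-1.67415295e+00 -2.65759505e+00  9.35160276e-04] [-0.00348919  0.1985335  -0.31769179] 0.07701355825601 [ 0.2   0.31  1.6   0.    1.22 -0.25]
plate 2970 [320. 197.] centre mm [511.6 216.9] size [87.4 39.1] ang 25.6 mean [511.1 218.1]
catchtop 149 [321. 172.] centre mm [499.1 244.9] size [22.5  4.4] ang 25.6 mean [499.1 244.7]
catchtop 489 [320. 206.] centre mm [512.1 215.8] size [16.3 23.5] ang 25.6 mean [512.  215.9]
catchtop 150 [321. 236.] centre mm [525.2 190.6] size [22.2  6. ] ang 25.6 mean [525.4 190.2]
catchtop 775 [170. 306.] centre mm [423.7  55.3] size [26.5 73.5] ang 11.2 mean [422.6  57. ]
catchtop 762 [469. 306.] centre mm [691.  183.9] size [26.2 73.2] ang 39.9 mean [690.4 185.8]
catchtop 7312 [421. 366.] centre mm [681.9 103.2] size [345.3  38.3] ang 25.7 mean [685.8 101. ]
plane [ 0.00450831 -0.01119837  0.05828179]
```

View pics/w8.png

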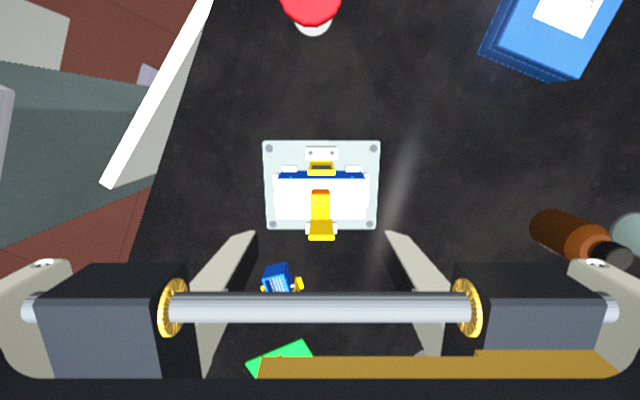

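View pics/s8c.png

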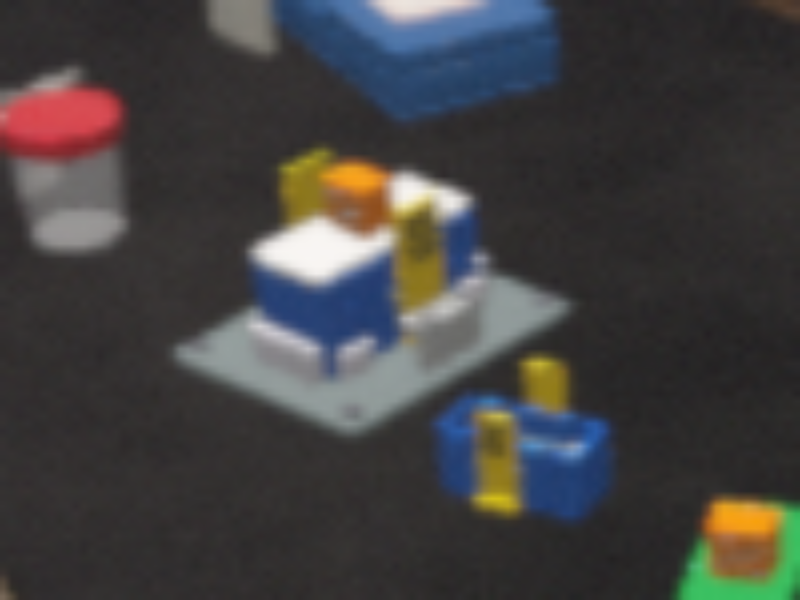

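>>> {"fn": "play_rows", "kwargs": {
  "steps": [
    {"linear":[0,0,0],"angular":[0,0,-0.5],"grip":100},
    {"linear":[0,0,0],"angular":[0,0,-0.5],"grip":100},
    {"linear":[0,0,0],"angular":[0,0,-0.5],"grip":100},
    {"linear":[0,0,0],"angular":[0,0,-0.5],"grip":100},
    {"linear":[0,0,0],"angular":[0,0,-0.5],"grip":100},
    {"linear":[0,0,0],"angular":[0,0,-0.5],"grip":100},
    {"linear":[0,0,0],"angular":[0,0,-0.5],"grip":100},
    {"linear":[0,0,0],"angular":[0,0,-0.5],"grip":100},
    {"linear":[0,0,0],"angular":[0,0,-0.5],"grip":100},
    {"linear":[0,0,0],"angular":[0,0,-0.5],"grip":100},
    {"linear":[0,0,0],"angular":[0,0,-0.5],"grip":100}
  ]
}}

```text
t: 12.55
tool_pos: [0.5121, 0.2167, 0.161]
eef_rot: [-3.063, -0.698, 0.002]
force: [0.7, 0.5, -0.2]
width: 0.0932
```

```bash
cat > p.py <<'E'
from m import *
import sys
s,d=snap('wrist',sys.argv[1]);print(s['tool_pos'],s['eef_rot'],s['force'],s['width'],s['joints'].round(2))
e=s['eef_rot'];print('tool y',(2*np.degrees(np.arctan2(e[1],e[0]))-90))
W=cloud(s,d);H,S,V=hsv(d)
n=np.hypot(W[...,0]-.513,W[...,1]-.216)<.06
rects(n&(S<50)&(V>150)&(abs(W[...,2]-.059)<.006),.059,s,d,'plate')
rects(n&(H>18)&(H<36)&(S>110)&(W[...,2]>.076),.080,s,d,'catchtop',20)
E
python3 p.py w9
```

```text
[0.51206718 0.21673982 0.16103578] [-3.06309231e+00 -6.97752955e-01  1.84091244e-03] [ 0.67607894  0.45621132 -0.24459278] 0.09319275837579417 [0.2  0.31 1.6  0.   1.22 1.32]
tool y -424.33471360659246
plate 2926 [320. 194.] centre mm [512.7 216.4] size [87.9 39. ] ang 25.7 mean [515.7 217.9]
catchtop 101 [287. 203.] centre mm [501.  243.6] size [22.4  3.6] ang 23.7 mean [500.8 243.9]
catchtop 100 [354. 203.] centre mm [526.8 189.8] size [22.4  3.5] ang 27.5 mean [526.9 190.1]
catchtop 447 [320. 204.] centre mm [512.5 216.5] size [15.9 21.6] ang 25.7 mean [512.6 216.5]
catchtop 886 [141. 306.] centre mm [337.3 330.2] size [74.9 31.1] ang 8.8 mean [339.  331.5]
catchtop 884 [498. 306.] centre mm [491.5  10. ] size [75.4 31. ] ang 42.7 mean [493.7  10.6]
catchtop 6452 [437. 367.] centre mm [407.2  26. ] size [ 38.5 312.8] ang 25.7 mean [403.   25.4]
```

View pics/w9.png

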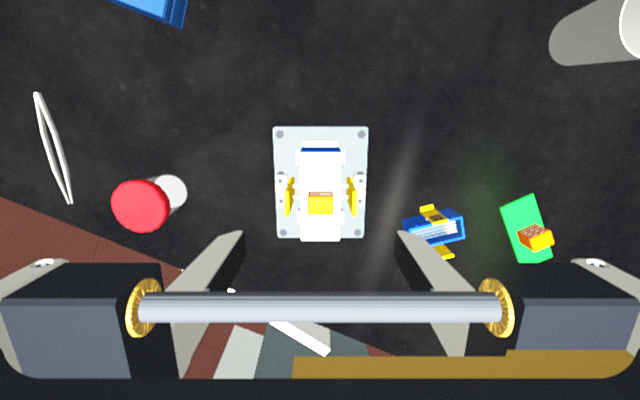

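>>> {"fn": "play_rows", "kwargs": {
  "steps": [
    {"linear":[0.001,0,-0.06],"angular":[0,0,0],"grip":100},
    {"linear":[0.001,0,-0.13],"angular":[0,0,0],"grip":100},
    {"linear":[0.001,0,-0.19],"angular":[0,0,0],"grip":100},
    {"linear":[0.001,0,-0.232],"angular":[0,0,0],"grip":100},
    {"linear":[0.001,0,-0.232],"angular":[0,0,0],"grip":100},
    {"linear":[0.001,0,-0.232],"angular":[0,0,0],"grip":100}
  ]
}}

```text
t: 13.35
tool_pos: [0.5135, 0.2169, 0.0464]
eef_rot: [3.063, 0.696, 0.002]
force: [-0.3, 0.1, 0.4]
width: 0.0928
```

```bash
python3 p.py w10
```

```text
[0.51349259 0.21694512 0.04643039] [3.06344021e+00 6.96132921e-01 1.79949612e-03] [-0.31136489  0.0594904   0.4061379 ] 0.09278843771997387 [ 0.2   0.44  1.73 -0.    0.97  1.32]
tool y -64.39514892615588
plate 5246 [320. 221.] centre mm [521.3 220.6] size [68.2 38.5] ang 25.6 mean [530.7 225.1]
plate 161 [226. 240.] centre mm [497.9 269. ] size [ 5.6 14.2] ang 25.6 mean [497.9 268.8]
plate 181 [413. 240.] centre mm [544.5 171.6] size [ 5.6 15.4] ang 25.6 mean [544.2 172.1]
catchtop 363 [262. 270.] centre mm [501.2 243.9] size [25.2  4.5] ang 25.6 mean [501.3 244. ]
catchtop 364 [378. 270.] centre mm [526.7 190. ] size [24.7  4.5] ang 25.6 mean [527.  190.1]
catchtop 1331 [320. 275.] centre mm [511.4 215.9] size [17.4 23. ] ang 26.8 mean [511.5 215.9]
catchtop 948 [140. 307.] centre mm [452.5 293.2] size [40.1 16.2] ang 7.7 mean [452.7 294. ]
catchtop 955 [499. 307.] centre mm [534.7 121.8] size [40.3 16.1] ang 43.5 mean [535.4 121.4]
catchtop 6349 [435. 367.] centre mm [488.9 132. ] size [ 20.5 163.7] ang 25.6 mean [486.9 131.2]
```

View pics/w10.png

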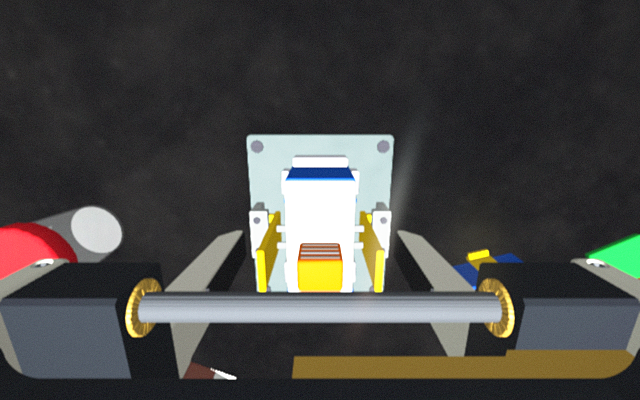

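>>> {"fn": "play_rows", "kwargs": {
  "steps": [
    {"linear":[0,0,0],"angular":[0,0,0],"grip":75},
    {"linear":[0,0,0],"angular":[0,0,0],"grip":65},
    {"linear":[0,0,0],"angular":[0,0,0],"grip":50},
    {"linear":[0,0,0],"angular":[0,0,0],"grip":30},
    {"linear":[0,0,0],"angular":[0,0,0],"grip":30},
    {"linear":[0,0,0],"angular":[0,0,0],"grip":30},
    {"linear":[0,0,0],"angular":[0,0,0],"grip":30},
    {"linear":[0,0,0],"angular":[0,0,0],"grip":30}
  ]
}}

```text
t: 14.4
tool_pos: [0.5132, 0.2166, 0.0466]
eef_rot: [3.063, 0.696, 0.001]
force: [-1.7, -2.2, 7.6]
width: 0.0504
```

>>> {"fn": "play_rows", "kwargs": {
  "steps": [
    {"linear":[0,0,0],"angular":[0,0,0],"grip":30},
    {"linear":[0,0,0],"angular":[0,0,0],"grip":30}
  ]
}}

```text
t: 14.65
tool_pos: [0.5132, 0.2166, 0.0466]
eef_rot: [3.063, 0.696, 0.001]
force: [-2.4, -2.1, 6.7]
width: 0.0504
```

```bash
python3 p.py w11
python3 - <<'E'
from m import *
s,d=snap('side');cv2.imwrite('pics/s11c.png',cv2.resize(d['frame'][130:230,210:335],None,fx=6.4,fy=6)[:,:,::-1])
E
```

```text
[0.51321595 0.21658905 0.04659934] [3.06314166e+00 6.95582988e-01 1.32538058e-03] [-2.37154082 -2.07436383  6.65442091] 0.05037155339588765 [ 0.2   0.44  1.73 -0.    0.97  1.32]
tool y -64.41229888087562
plate 5380 [319. 221.] centre mm [521.2 220.5] size [68.8 38.6] ang 25.6 mean [530.2 224.8]
plate 175 [262. 240.] centre mm [506.2 250.6] size [ 5.6 14.1] ang 25.6 mean [506.4 250.2]
plate 174 [377. 240.] centre mm [535.4 189.6] size [ 5.6 13.5] ang 25.6 mean [535.  190.1]
catchtop 361 [273. 270.] centre mm [503.4 238.3] size [25.3  4.8] ang 24.5 mean [503.8 238.5]
catchtop 342 [366. 269.] centre mm [524.3 195.3] size [24.8  4.5] ang 27.9 mean [524.8 195.8]
catchtop 1304 [319. 274.] centre mm [511.9 216.1] size [16.8 23.1] ang 25.6 mean [511.9 216.1]
catchtop 559 [221. 306.] centre mm [470.5 254.6] size [37.9 10.2] ang 16.5 mean [471.4 255.1]
catchtop 548 [418. 306.] centre mm [516.  159.5] size [37.9 10.2] ang 34.7 mean [517.  160.1]
catchtop 8678 [387. 366.] centre mm [475.  159.7] size [ 20.6 213.8] ang 25.6 mean [475.  155.7]
```

View pics/w11.png

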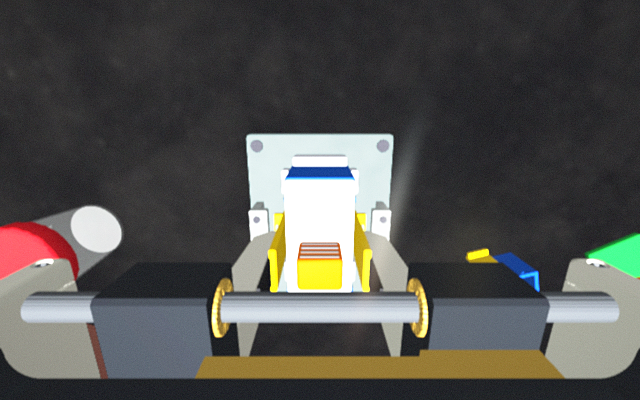

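View pics/s11c.png

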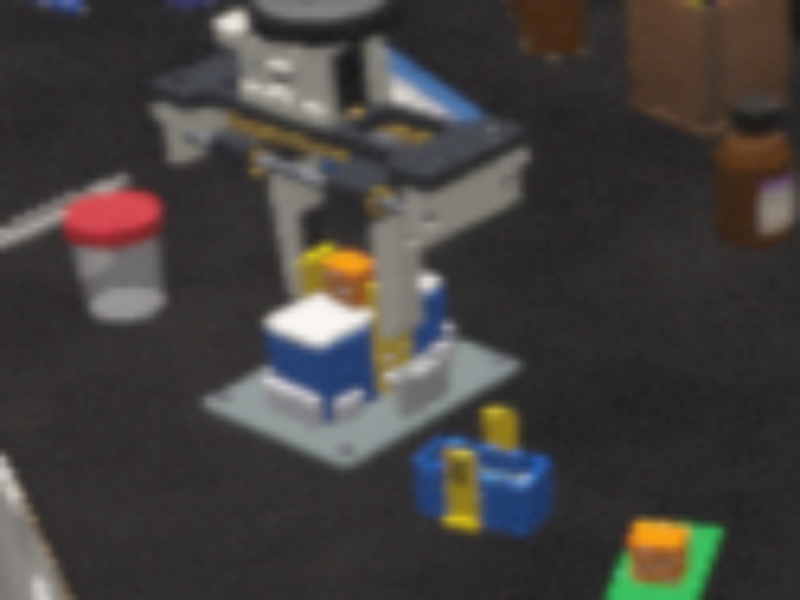

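>>> {"fn": "play_rows", "kwargs": {
  "steps": [
    {"linear":[0,0,0.005],"angular":[0,0,0],"grip":30},
    {"linear":[0,0,0.01],"angular":[0,0,0],"grip":30},
    {"linear":[0,0,0.02],"angular":[0,0,0],"grip":30},
    {"linear":[0,0,0.03],"angular":[0,0,0],"grip":30},
    {"linear":[0,0,0.03],"angular":[0,0,0],"grip":30}
  ]
}}

```text
t: 15.38
tool_pos: [0.5133, 0.2169, 0.0612]
eef_rot: [3.064, 0.696, 0.002]
force: [0.1, 0.2, -2.2]
width: 0.05
```

Run:
```python
from m import *
print(r.get_state()['force'])
s,d=snap('side');cv2.imwrite('pics/s12c.png',cv2.resize(d['frame'][130:230,210:335],None,fx=6.4,fy=6)[:,:,::-1])
```

```text
[ 0.11261126  0.16356479 -2.23930697]
```

View pics/s12c.png

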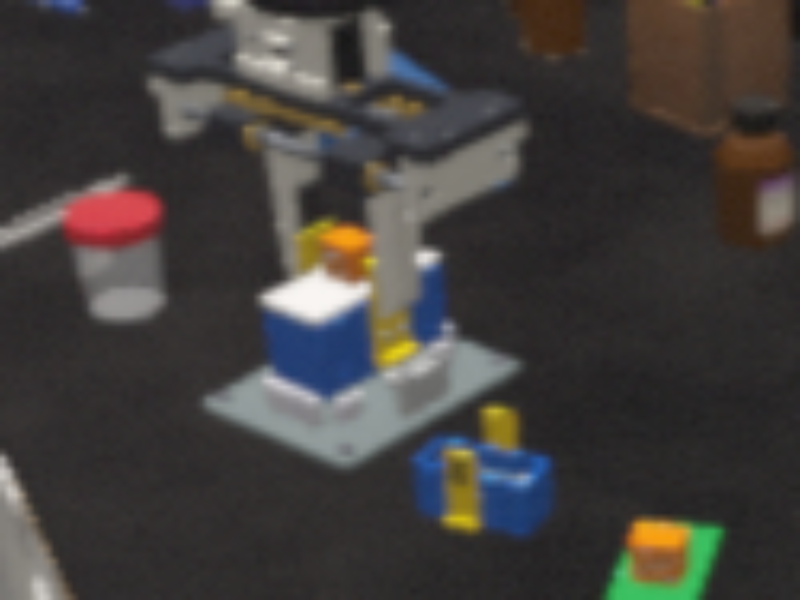

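>>> {"fn": "play_rows", "kwargs": {
  "steps": [
    {"linear":[0,0,0.03],"angular":[0,0,0],"grip":30},
    {"linear":[0,0,0.06],"angular":[0,0,0],"grip":30},
    {"linear":[0,0,0.09],"angular":[0,0,0],"grip":30},
    {"linear":[0,0,0.12],"angular":[0,0,0],"grip":30},
    {"linear":[0,0,0.145],"angular":[0,0,0],"grip":30},
    {"linear":[0,0,0.16],"angular":[0,0,0],"grip":30},
    {"linear":[0,0,0.17],"angular":[0,0,0],"grip":30},
    {"linear":[0,0,0.17],"angular":[0,0,0],"grip":30},
    {"linear":[0,0,0.17],"angular":[0,0,0],"grip":30},
    {"linear":[0,0,0.17],"angular":[0,0,0],"grip":30},
    {"linear":[0,0,0.17],"angular":[0,0,0],"grip":30},
    {"linear":[0,0,0.17],"angular":[0,0,0],"grip":30}
  ]
}}

```text
t: 16.92
tool_pos: [0.5128, 0.2168, 0.1456]
eef_rot: [3.064, 0.696, -0.0]
force: [-0.2, -0.0, -2.0]
width: 0.05
```

Run:
```python
from m import *
s,d=snap('wrist','w13');print(s['tool_pos'],s['eef_rot'],s['force'],s['width'],abs(s['dq']).max())
W=cloud(s,d);H,S,V=hsv(d)
n=np.hypot(W[...,0]-.513,W[...,1]-.216)<.06
m=n&(S<50)&(V>200)&(abs(W[...,2]-.159)<.01);P=W[m]
c=P.mean(0);A=np.c_[P[:,:2]-c[:2],np.ones(len(P))];print(len(P),c,'plate plane',np.linalg.lstsq(A,P[:,2],rcond=None)[0])
rects(n&(H>18)&(H<36)&(S>110)&(W[...,2]>.17),.180,s,d,'catchtop',100)
s,d=snap('side');cv2.imwrite('pics/s13c.png',cv2.resize(d['frame'][110:230,210:360],None,fx=5.3,fy=5)[:,:,::-1])
```

```text
[0.5128226  0.21681404 0.1455516 ] [ 3.06361856e+00  6.95589659e-01 -3.29000292e-04] [-0.20260452 -0.01860888 -2.00596842] 0.049976245815365875 0.0031521391276565637
5394 [0.52934519 0.22484986 0.15723813] plate plane [-0.0052745  -0.00077282  0.15723813]
catchtop 426 [274. 267.] centre mm [505.3 239. ] size [27.2  5.3] ang 24.4 mean [505.7 239.1]
catchtop 423 [365. 266.] centre mm [525.6 197.2] size [26.6  5.2] ang 25.9 mean [525.9 197.5]
catchtop 1290 [319. 274.] centre mm [511.8 216.6] size [16.1 22.7] ang 25.6 mean [512.  216.6]
catchtop 602 [221. 307.] centre mm [471.1 254.5] size [37.5 10. ] ang 17.8 mean [471.5 255. ]
catchtop 599 [418. 307.] centre mm [516.  160.8] size [37.7 10.2] ang 34.7 mean [516.5 160.7]
catchtop 8658 [387. 366.] centre mm [475.3 161. ] size [ 20.4 211.6] ang 25.6 mean [475.3 156.9]
```

View pics/s13c.png

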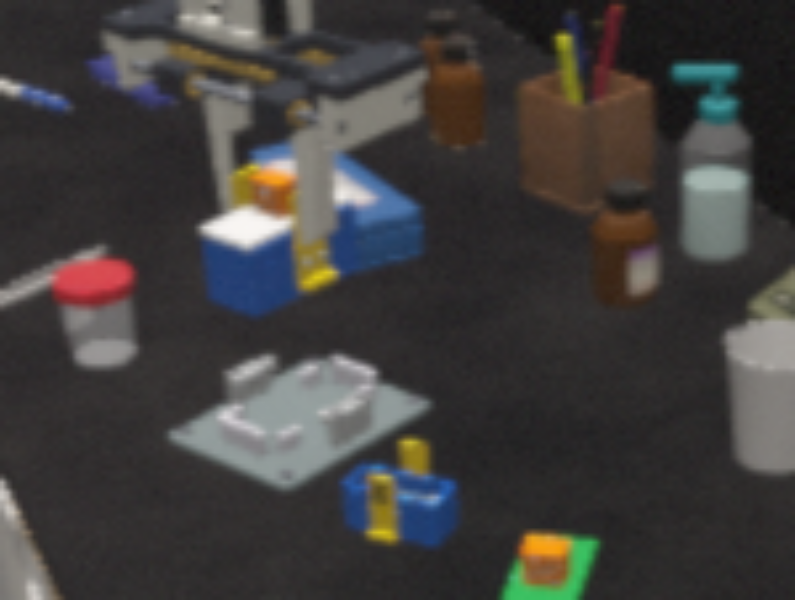

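View pics/w13.png

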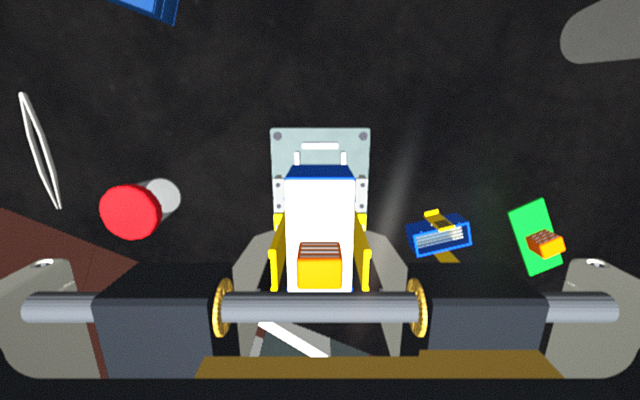

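The cassette hangs level about 99 mm above its place with the cover seated, and the arm is still. I'm handing in now.

```bash
python3 -c "
from rig import r
print(r.close_job()); print(r.get_state()['tool_pos'])"
```

```text
the job is handed in; nothing more can be done
None
the job is handed in; nothing more can be done
```

The job is handed in with the cassette, cover on, held level about 99 mm above its place; no verdict was reported.

- **Cover:** I gripped the white cover by its orange block and lowered it into the docked cassette's mouth until it touched at about 8 N. I then let go, and the wrist camera and side view showed it seated and level, about 1 mm from the cassette's centre.
- **Lift:** I turned the gripper 90°, pinched both yellow catches in to about their stops, and lifted straight up.
- **Last checks before handing in:**
  - The force on the wrist was −2.0 N, about the weight of the cassette with its cover.
  - The plate of the cover measured within 0.006 rad of level.
  - The plate is at about z = 0.157 m, within about 1 mm of where a seated cover should be.
  - The arm was still, and the time was about 17 s of the 54 s allowed.
  - The cups and tumbler were not touched, and those in the last pictures were still standing.
- **Disagreement:** the finger opening read 50 mm, while 53 mm is stated at the catch stops. I put this down to the blades or fingers leaning slightly. The camera put the catch faces about 52 mm apart before the lift and about 50 mm apart at the end.

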